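Clear, spin, stop and lock the modelling turntable

ROBOT

A 6-joint arm with a two-finger parallel gripper is mounted at the origin on a cart in front of the work surface, level with it; the furniture and walls round the work are solid. World frame = base frame: x ahead of the robot, y to its left, z up, the work surface at z = 0. Lengths are in m, angles in rad, forces in N, time in s.
With the tool pointing down it reaches from about 0.25 to 0.725 m from the base axis. Payload 4 kg.
Tool frame: the origin (TCP) lies between the finger pads; the fingertips stand 25 mm ahead of it and the grasp point (between the pads) lies 6 mm ahead of it; z points along the fingers, y is the line along which they close (so a half turn about z gives the same grasp; the last joint's range is limited). The gripper opens to 85 mm and grips with 20 to 120 N. Pads are 22 mm wide; open, the fingers measure 114 mm over their backs; the gripper's body (76 mm by 85 mm) begins 54 mm behind the grasp point. The pads swing forward as they close: fully open they stand 13 mm farther back than shut.
Start: joints at [-1.165, 0.241, 0.005, 1.335, 0, 1.571], TCP at [0.197, -0.459, 0.256] pointing down, gripper open.
Joint ranges: [-2.72, 2.72], [-1.05, 1.87], [-1.09, 1.28], [-1.99, 2.15], [-1.42, 1.44], [-3.14, 3.14]. Speed limits (rad/s): [2.79, 2.79, 3.14, 3.14, 3.14, 3.14].

INTERFACE

Orientations are given as a unit quaternion [x, y, z, w].
In Python, from workcell import bot gives the robot as it stands. The module is installed in compiled form; this text tells all that it offers.
- The arm moves only by the shell command python3 -m pendant 'ROWS'. ROWS is JSON, one flat list of numbers, 7 for each row, row after row: the shift along the tool's x, y, z normalised to -1 to 1, where 1 is 0.5 m, then the turn, a rotation vector about the tool's x, y, z normalised to -1 to 1, where 1 is 180 degrees, then the opening, from 0 (shut) to 1 (fully open). In form: [tx, ty, tz, ax, ay, az, fingers, tx, ty, tz, ax, ay, az, fingers, ...]. A call has exactly 10 rows; each row is the pose to reach, as a shift and turn from the pose commanded when the call began, along the tool's axes at that moment, turning the shorter way round; what a row does not reach only later rows make up. A row lasts 1/12 s, in which the tool goes at most 41.7 mm and 7.16 degrees, less where a joint would pass 70% of its speed; a pose out of reach is approached as far as the arm can. A call with a number of a shift or a turn outside -1 to 1 is refused whole. A call with a gripper value outside its range is refused whole. The fingers move at their own pace and stop on an object; the grip force is fixed at half the most. Time passes only in rows, so rows that repeat a pose let the fingers close, or fill a call up. It gives the time, the measured TCP pose, the force, the opening and the grip force at its end, in the units of the state.
- bot.get_obs(): the state, without advancing time (a new reading comes with each control period).
- bot.camera(name): name is "scene" or "top" or "wrist"; returns a dict with "pixels" (384x512x3 uint8, red, green, blue), "mtx" (3x3 intrinsics, pixels), "k1" (the pictures are not rectified: a ray, as slopes to the right and down, at radius r is drawn at 1 + k1 r^2 times it, then the intrinsics apply), "cam_to_world" (4x4, takes a point from camera to world coordinates); the wrist camera has in their place "hand_eye" (4x4, takes a point from camera to tool coordinates, whose origin is the TCP and whose axes are the flange's). Camera axes: x right, y up, looking along -z (the intrinsics and any distortion apply to the point x, -y, -z); pixel columns grow to the right and rows downward; lengths in m; the calibration is good to about 2 mm. A picture is of the moment at which its call begins: read the wrist's pose just before it. There is no depth.
- bot.job_done(): hands the job in; it is judged then, once.
The state is a dict: "clock": time; "joint_pos": joint angles; "joint_vel": joint speeds; "tau": joint torques, N m; "eef_pos": TCP position; "tool_rot": TCP orientation; "ft_force": force on the tool from outside, world axes, zero at the start; "ft_torque": the same for the moment, N m; "grip_width": finger opening in m; "grasp_force": force on a finger pad.
Only numpy, scipy, OpenCV 4.12 (cv2) and the standard library are available. Lean on these libraries where they do the work, as an engineer would, in place of code of your own. Each camera call takes 0.05 s, during which the arm holds its last target. There are 200 camera calls.

TASK

Get the modelling turntable ready for work: first clear all the plaster chips off it into the grey scrap tray, then flick the wheel by its orange knob so that it spins freely on its own for a second or more, at a turn every four seconds or faster. While it is still turning, slow it by touch and bring it to rest with its hole over the fixed slot under the red plunger, let go of it, and only once it stands still press the plunger fully home to lock it. Swing the work lamp so that its head is over the middle of the wheel, leave the mug alone, and finish with every chip in the tray.

Things in the scene. Friction and masses are not known exactly. Their poses are not given: they have to be found in the camera images.
- turntable: modeller's turntable, fixed: green foot 184 mm across, dark steel wheel 240 mm across and 10 mm thick on top, green ear on its -y side (to 160 mm from the axis) with a bracket 22 mm wide reaching over the wheel's rim to 92 mm from the axis, underside 61 and top 77 mm above the worktop. Origin on the worktop under the wheel's axis, z up
- wheel_centre (a point): middle of the wheel's top face, 48 mm above the worktop. The face is bare and smooth from 12 to 72 mm from this point
- wheel (a joint): angle of the wheel about the vertical (rad), counter-clockwise from above positive, no stops, may count many turns. Nearly free bearing: pushed to 3 rad/s it coasts for about 13 s, losing some 0.25 rad/s each second. The hole lies over the slot at 2.094 (plus any whole number of turns of 6.283)
- hole (a point): centre, at the top face, of the round hole through the wheel: 20 mm in diameter, 103 mm from the axis, a short yellow mark inside of it; moves with the wheel
- spin_knob (a point): centre of the upright orange spinner knob on the wheel: 14 mm in diameter, 26 mm high above the wheel's top face, 80 mm from the axis; moves with the wheel (seen from above the hole is 60 degrees counter-clockwise of it)
- slot (a point): centre of the top of the fixed slot in the ear, straight under the plunger, 103 mm from the axis
- plunger (a joint): how far the plunger is pressed (m): 0 up, 0.022 fully home through the wheel's hole into the slot. Stiff: about 4 N, stays where it is left. Its rod is 8 mm in diameter, its tip when up stands 5 mm above the wheel, so the wheel stops it if the hole is more than about 6 mm off
- plunger_top (a point): middle of the top of the plunger's red button, 26 mm in diameter, 112 mm above the worktop when up
- lamp_arm (a joint): angle of the work lamp's arm about its upright post (rad), counter-clockwise from above positive; take its direction from the lamp's points. Stops at -0.6 and 2.2. Stiff friction joint of 0.6 N m: it stays where it is left
- lamp_pivot (a point): on the axis of the lamp's post, 245 mm above the worktop; post 16 mm in diameter, round foot 80 mm across
- lamp_handle (a point): centre of the upright black round handle on the lamp's arm: 14 mm in diameter, 276 mm above the worktop, free 18 mm up and 18 mm down from there, 150 mm from the post's axis; the arm under it is a 14 mm tube whose top is 252 mm above the worktop
- lamp_head (a point): middle of the underside of the white lamp head: 90 mm across, from 198 to 258 mm above the worktop, 295 mm from the post's axis
- scrap_tray: grey open scrap tray, fixed, outside 120 mm along its x and 135 mm along its y, 35 mm high, walls 4 mm, floor 4 mm; origin at the centre of its underside on the worktop
- chest_front (a point): middle of the top front edge of the fixed wooden tool chest behind the turntable: 188 mm above the worktop, its upright front runs 173 mm to either side along y; keep the gripper clear of it
- mug_mid (a point): white enamel mug, 76 mm across and 76 mm high, standing behind the turntable, centre half-way up; a bystander
- chip0_mid (a point): plaster chip, a broken white bit 19x22 mm and 9 mm thick, centre half-way up; on the wheel at the start, or absent
- chip1_mid (a point): plaster chip, a broken white bit 19x22 mm and 9 mm thick, centre half-way up; on the wheel at the start, or absent
- chip2_mid (a point): plaster chip, a broken white bit 19x22 mm and 9 mm thick, centre half-way up; on the wheel at the start, or absent
- chip3_mid (a point): plaster chip, a broken white bit 19x22 mm and 9 mm thick, centre half-way up; on the wheel at the start, or absent

How it is judged:
On the way, in this order (a step that is already met when the one before it is completed fails the run):
1. all the chips lie in the scrap tray (x of chip0_mid in the frame of scrap_tray between -0.056 and 0.056 m and y of chip0_mid in the frame of scrap_tray between -0.0635 and 0.0635 m and height (world z) of each of chip0_mid, chip1_mid, chip2_mid, chip3_mid below 0.035 m and x of chip1_mid in the frame of scrap_tray between -0.056 and 0.056 m and y of chip1_mid in the frame of scrap_tray between -0.0635 and 0.0635 m and x of chip2_mid in the frame of scrap_tray between -0.056 and 0.056 m and y of chip2_mid in the frame of scrap_tray between -0.0635 and 0.0635 m and x of chip3_mid in the frame of scrap_tray between -0.056 and 0.056 m and y of chip3_mid in the frame of scrap_tray between -0.0635 and 0.0635 m), for 0.2 s.
2. the wheel spins by itself, untouched, at 1.4 rad/s or more for one second, with the plunger up ((velocity of joint wheel above 1.4 rad/s or velocity of joint wheel below -1.4 rad/s) and contact force between the fingers and turntable below 0.05 N and value of joint plunger below 0.004 m), for 1 s.
3. the fingers touch the wheel while it is still turning at more than 0.3 rad/s ((velocity of joint wheel above 0.3 rad/s or velocity of joint wheel below -0.3 rad/s) and contact force between the fingers and turntable above 0.2 N).
4. the wheel stands still, untouched, with its hole within 6 mm of the slot and the plunger still up (velocity of joint wheel between -0.05 and 0.05 rad/s and contact force between the fingers and turntable below 0.05 N and horizontal distance between hole and slot below 0.006 m and value of joint plunger below 0.004 m), for 0.4 s.
5. the plunger is pressed home (value of joint plunger above 0.018 m), for 0.1 s.
At the end, for the whole second after the job is handed in: every chip rests inside the scrap tray, below its rim; the wheel stands still with its hole within 6 mm of the slot; the plunger is pressed at least 18 of its 22 mm; the lamp's head is within 65 mm (level distance) of the point over the middle of the wheel and stays there (all of step 1 and horizontal distance between hole and slot below 0.006 m and velocity of joint wheel between -0.05 and 0.05 rad/s and value of joint plunger above 0.018 m and horizontal distance between lamp_head and wheel_centre below 0.065 m and velocity of joint lamp_arm between -0.05 and 0.05 rad/s); the robot touches nothing.
It fails at once if the plunger is pressed down on the wheel while the wheel turns (value of joint plunger above 0.004 m and (velocity of joint wheel above 1 rad/s or velocity of joint wheel below -1 rad/s)).
It fails at once if the mug is knocked over or moved more than 40 mm (distance of mug_mid from where it was at the start of the episode above 0.04 m or angle between mug_mid's own z axis and vertical above 0.5 rad).
Of chip0, chip1, chip2, chip3 only 2 to 4 are there at a start; the rules pass over those that are not, and their reading is None.
At some moment in a run one of chip0, chip1, chip2, chip3 may be knocked a few centimetres aside while the robot is not near it.
It also fails if it takes over 210 s, if anything falls off the work surface, if the arm or the gripper's body presses on something with over 40 N, if the wrist force passes 120 N, or if a joint passes its speed limit or range.

## Working session

There is one attempt and no reset: what is moved stays moved. The work goes in short steps, Python scripts to look and compute and a shell command to move; the robot and the scene stay as the last step left them, time stands still between calls to the robot, and variables do not carry over. Pictures are saved under pics/ and viewed, at most 18 in all, crops included, and the job is handed in when it is done.

```bash
mkdir -p pics
cat > h.py <<'E'
import numpy as np, cv2
from workcell import bot
from scipy.spatial.transform import Rotation as R
def cam(n):
    o=bot.get_obs(); c=bot.camera(n)
    if n=="wrist":
        T=np.eye(4);T[:3,:3]=R.from_quat(o["tool_rot"]).as_matrix();T[:3,3]=o["eef_pos"]
        c["T"]=T@np.array(c["hand_eye"])
    else: c["T"]=np.array(c["cam_to_world"])
    return c
def save(c,f): cv2.imwrite("pics/"+f,c["pixels"][:,:,::-1])
def plane(c,uv,z):
    K=np.array(c["mtx"]);k=float(c["k1"]);uv=np.atleast_2d(uv).astype(float)
    p=cv2.undistortPoints(uv.reshape(-1,1,2),K,np.array([k,0,0,0])).reshape(-1,2)
    d=np.c_[p[:,0],-p[:,1],-np.ones(len(p))]@c["T"][:3,:3].T
    o=c["T"][:3,3]; return o+d*((z-o[2])/d[:,2])[:,None]
def proj(c,P):
    q=(np.atleast_2d(P)-c["T"][:3,3])@c["T"][:3,:3]; s=np.c_[q[:,0],-q[:,1]]/(-q[:,2:3])
    s=s*(1+float(c["k1"])*(s**2).sum(1))[:,None]; K=np.array(c["mtx"]); return s@K[:2,:2].T+K[:2,2]
def delta(P,yaw=None):
    """normalised shift in tool axes from current pose to world P"""
    o=bot.get_obs(); r=R.from_quat(o["tool_rot"]); return r.inv().apply(np.array(P)-o["eef_pos"])/0.5
def blobs(m,amin=20):
    n,l,s,ce=cv2.connectedComponentsWithStats(m.astype(np.uint8)); return [(ce[i].round(1),s[i,4]) for i in range(1,n) if s[i,4]>=amin]
E
python3 - <<'E'
from h import *
o=bot.get_obs();print(o); print(R.from_quat(o["tool_rot"]).as_matrix().round(3))
for n in("top","scene"):
    c=cam(n);save(c,n+"0.png");print(n,c["T"].round(3),c["mtx"],c["k1"])
E
```

```text
{'clock': 0.0, 'joint_pos': array([-1.16501135e+00,  2.41464800e-01,  3.72029233e-03,  1.33518613e+00,
        3.01397286e-05,  1.57079809e+00]), 'joint_vel': array([-0.00224164, -0.00037128,  0.00094391, -0.00149341, -0.00159421,
       -0.00197995]), 'tau': array([-1.02195208e-03, -3.72317648e+01,  2.52408707e+01,  1.71068130e-02,
        2.18001992e-05,  1.28999915e-06]), 'eef_pos': array([ 0.19715042, -0.45886393,  0.25538551]), 'tool_rot': array([ 9.79487453e-01,  2.01502334e-01, -2.00275955e-04, -1.04830416e-03]), 'ft_force': array([ 0.59150461, -0.11334798, -0.36887704]), 'ft_torque': array([ 0.01319293, -0.01715971,  0.00654307]), 'grasp_force': 0.0, 'grip_width': 0.0854385277104279}
[[ 0.919  0.395 -0.001]
 [ 0.395 -0.919  0.002]
 [ 0.    -0.002 -1.   ]]
top [[ 0.076  0.974 -0.215  0.251]
 [-0.997  0.074 -0.02   0.164]
 [-0.003  0.215  0.977  1.376]
 [ 0.     0.     0.     1.   ]] [[458.44312798   0.         246.10369031]
 [  0.         458.44312798 185.30248107]
 [  0.           0.           1.        ]] 0.06128684595816175
scene [[-0.827  0.328 -0.457  0.038]
 [-0.562 -0.466  0.684  0.863]
 [ 0.011  0.822  0.569  0.77 ]
 [ 0.     0.     0.     1.   ]] [[406.54593465   0.         258.93552826]
 [  0.         406.54593465 193.23457803]
 [  0.           0.           1.        ]] -0.052747542866884586
```

View pics/top0.png

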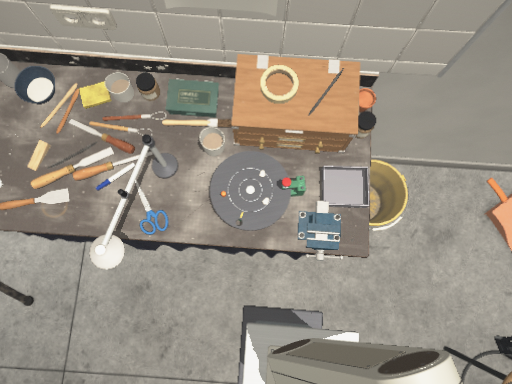

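View pics/scene0.png

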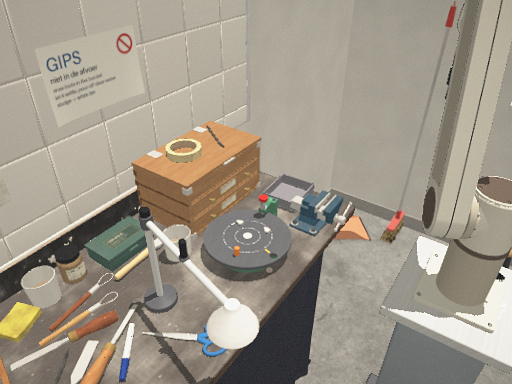

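The top view shows the wheel at about (250,190), with white bits near (263,173) and (266,201) and something at the centre (250,190). The orange knob is at (223,194), the yellow mark at (240,216), the plunger at (287,183) and the tray at (345,186). The lamp runs from its foot at (165,166) to its head at (107,251), and the mug is at (212,140). I'll crop in and measure.

Run:
```python
from h import *
c=cam("top");p=c["pixels"];hsv=cv2.cvtColor(p,cv2.COLOR_RGB2HSV);H,S,V=[hsv[...,i].astype(int) for i in range(3)]
def P(n,uv,z): print(n,np.round(uv,1),plane(c,uv,z)[0].round(4))
# wheel: dark blob ellipse
reg=np.zeros(H.shape,bool);reg[140:240,195:320]=1
for n,m,z in [("knob",(H<16)&(S>150)&(V>120)&reg,.074),("red",((H<6)|(H>174))&(S>150)&(V>100)&reg,.112),("yellow",(H>18)&(H<35)&(S>120)&reg,.048),("white",(S<40)&(V>185)&reg,.053)]:
    for b,a in blobs(m,6): P(n+str(a),b,z)
crop=cv2.resize(p[120:270,80:380][:,:,::-1],None,fx=2.66,fy=2.66,interpolation=cv2.INTER_CUBIC);cv2.imwrite("pics/crop0.png",crop)
P("tray corners?",(345,186),.035);P("lamp head",(107,251),.258);P("foot",(165,166),0);P("mug",(212,135),.076)
```

```text
knob59 [285.9 181.5] [0.5572 0.0753 0.074 ]
knob8 [222.4 193.8] [0.5068 0.2565 0.074 ]
red59 [285.9 181.5] [0.5483 0.0778 0.112 ]
white19 [215.4 148.2] [0.6487 0.2912 0.053 ]
white56 [216.9 160.1] [0.6121 0.2834 0.053 ]
white190 [203.5 174.3] [0.5655 0.3192 0.053 ]
white6 [249.5 168. ] [0.5952 0.1843 0.053 ]
white35 [262.  173.1] [0.5824 0.1461 0.053 ]
white59 [250.  189.4] [0.5303 0.178  0.053 ]
white6 [306.7 191.5] [0.5366 0.0111 0.053 ]
white43 [314.1 192.5] [ 0.5353 -0.0106  0.053 ]
white37 [265.6 201. ] [0.499  0.1298 0.053 ]
white23 [301.6 203.5] [0.4996 0.0243 0.053 ]
white36 [318.  206.5] [ 0.4944 -0.0238  0.053 ]
white8 [197.  204.2] [0.4744 0.3294 0.053 ]
white7 [303.1 208.9] [0.484  0.0191 0.053 ]
white6 [303.3 216.3] [0.4623 0.0175 0.053 ]
white16 [197.  221.4] [0.4239 0.3244 0.053 ]
white58 [314.9 235.3] [ 0.4097 -0.0184  0.053 ]
white6 [300.2 232.7] [0.4139 0.0241 0.053 ]
white7 [300.6 237.3] [0.4008 0.0223 0.053 ]
tray corners? [345 186] [ 0.5659 -0.1038  0.035 ]
lamp head [107 251] [0.3098 0.5079 0.258 ]
foot [165 166] [0.5954 0.4467 0.    ]
mug [212 135] [0.6818 0.3028 0.076 ]
```

View pics/crop0.png

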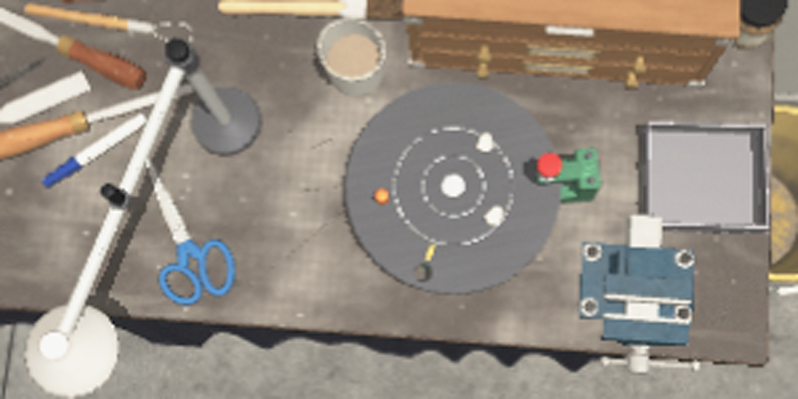

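The zoom shows only two chips, at crop (485,142) and (494,215). The white disc at (453,185) is the hub, since the face is only bare from 12 mm out. The radii agree with the given sizes: plunger 102 mm, knob 82 mm, lamp head 291 mm. I'll move above the wheel for a wrist view.

```bash
python3 -m pendant '[0.6,-0.5,-0.09,0,0,0,0.5, 0.6,-0.5,-0.09,0,0,0,0.5, 0.6,-0.5,-0.09,0,0,0,0.5, 0.6,-0.5,-0.09,0,0,0,0.5, 0.6,-0.5,-0.09,0,0,0,0.5, 0.6,-0.5,-0.09,0,0,0,0.5, 0.6,-0.5,-0.09,0,0,0,0.5, 0.6,-0.5,-0.09,0,0,0,0.5, 0.6,-0.5,-0.09,0,0,0,0.5, 0.6,-0.5,-0.09,0,0,0,0.5]'
python3 -m pendant '[0.43,-0.36,0,0,0,0,0.5, 0.43,-0.36,0,0,0,0,0.5, 0.43,-0.36,0,0,0,0,0.5, 0.43,-0.36,0,0,0,0,0.5, 0.43,-0.36,0,0,0,0,0.5, 0.43,-0.36,0,0,0,0,0.5, 0.43,-0.36,0,0,0,0,0.5, 0.43,-0.36,0,0,0,0,0.5, 0.43,-0.36,0,0,0,0,0.5, 0.43,-0.36,0,0,0,0,0.5]'
python3 - <<'E'
from h import *
o=bot.get_obs();print(o["clock"],o["eef_pos"],o["ft_force"],o["grip_width"],R.from_quat(o["tool_rot"]).as_matrix().round(3))
c=cam("wrist");save(c,"w1.png");print(np.array(c["hand_eye"]).round(3));
print(proj(c,[[.53,.178,.048],[.5483,.0778,.112],[.507,.2565,.074],[.582,.146,.053],[.499,.13,.053]]))
E
```

```text
clock: 0.98
eef_pos: [0.3756, -0.1077, 0.3018]
tool_rot: [0.979, 0.204, 0.001, -0.0]
ft_force: [0.6, -0.3, 0.3]
grip_width: 0.0429
grasp_force: 0.0
clock: 1.82
eef_pos: [0.5002, 0.1387, 0.3007]
tool_rot: [0.979, 0.202, -0.001, 0.0]
ft_force: [0.1, -0.2, -0.4]
grip_width: 0.0425
grasp_force: 0.0
1.8167 [0.50024477 0.13865711 0.30074067] [ 0.05775615 -0.18094492 -0.37164769] 0.042517862958521696 [[ 0.919  0.395 -0.002]
 [ 0.395 -0.919 -0.001]
 [-0.002  0.    -1.   ]]
[[ 0.001  0.95   0.313  0.08 ]
 [ 1.    -0.001  0.     0.   ]
 [ 0.     0.313 -0.95  -0.118]
 [ 0.     0.     0.     1.   ]]
[[238.86589853 131.12766023]
 [320.26947197 156.58602401]
 [174.01537919 125.60948661]
 [275.94010826 104.61302628]
 [261.83610134 165.62288606]]
```

View pics/w1.png

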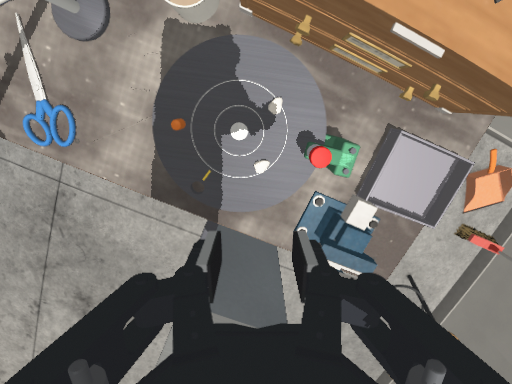

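The wrist view shows the hub at (239,131), chips at (276,105) and (262,166), the knob at (178,125), the hole at (197,187) and the plunger at (320,157). The tray is at (416,174). The predicted pixel positions match. I'll measure it accurately.

Run:
```python
from h import *
c=cam("wrist");p=c["pixels"];hsv=cv2.cvtColor(p,cv2.COLOR_RGB2HSV);H,S,V=[hsv[...,i].astype(int) for i in range(3)]
P=lambda uv,z:plane(c,uv,z).round(4)
def near(u,v,r=16):
    m=np.zeros(H.shape,bool);m[v-r:v+r,u-r:u+r]=1;return m
for n,(u,v),z in[("hub",(239,131),.05),("chipA",(276,105),.057),("chipB",(262,166),.057)]:
    m=((S<60)&(V>105)&near(u,v)).astype(np.uint8);m=cv2.morphologyEx(m,cv2.MORPH_OPEN,np.ones((4,4)))
    ct=max(cv2.findContours(m,0,1)[0],key=cv2.contourArea)[:,0,:]
    w=plane(c,ct,z)[:,:2]
    (cx,cy),(a,b),an=cv2.minAreaRect((w*1000).astype(np.float32));print(n,len(ct),m.sum(),cx,cy,a,b,an)
for n,m,z in[("red",((H<6)|(H>174))&(S>170)&(V>90)&near(320,157,20),.112),("knob",(H<16)&(S>150)&near(178,125),.074),("yel",(H>18)&(H<35)&(S>120)&near(206,176),.048)]:
    print(n,[ (P(b,z)[0],a) for b,a in blobs(m,8)])
# tray inner floor
m=((abs(H-125)<25)&(S<45)&(V>110)&near(416,174,50)).astype(np.uint8);m=cv2.morphologyEx(m,cv2.MORPH_OPEN,np.ones((5,5)))
ct=max(cv2.findContours(m,0,1)[0],key=cv2.contourArea);w=plane(c,ct[:,0,:],.004)[:,:2]
print("tray floor",cv2.minAreaRect((w*1000).astype(np.float32)),np.median(hsv[150:180,405:420].reshape(-1,3),0))
print("tray rim corners",P([(402,124),(473,161),(436,226),(360,191)],.035))
print("chest edge",P([(245,2),(500,110)],.188), "vise", P([(318,195),(298,230),(378,215)],.07))
print("lampfoot",P((82,10),0.01))
```

```text
hub 93 569 524.8828735351562 174.57334899902344 31.38286781311035 43.26872253417969 23.154773712158203
chipA 120 806 581.1702270507812 144.0836181640625 39.13268280029297 41.31862258911133 23.446989059448242
chipB 124 1014 498.7431335449219 128.24378967285156 44.44520950317383 44.200130462646484 23.27265167236328
red [(array([0.551 , 0.0776, 0.112 ]), np.int32(160))]
knob [(array([0.5109, 0.2526, 0.074 ]), np.int32(128))]
yel [(array([0.4537, 0.1981, 0.048 ]), np.int32(27))]
tray floor ((579.6492309570312, -142.66305541992188), (121.9942626953125, 66.5139389038086), 25.37793731689453) [144.   8. 183.]
tray rim corners [[ 0.6317 -0.033   0.035 ]
 [ 0.6312 -0.1665  0.035 ]
 [ 0.5166 -0.1762  0.035 ]
 [ 0.5188 -0.0275  0.035 ]]
chest edge [[ 0.6388  0.2072  0.188 ]
 [ 0.6565 -0.0282  0.188 ]] vise [[ 0.4951  0.0422  0.07  ]
 [ 0.4352  0.0441  0.07  ]
 [ 0.5024 -0.0527  0.07  ]]
lampfoot [[0.5959 0.4432 0.01  ]]
```

```bash
python3 -m pendant '[-0.01,0.02,0.08,0,0,0,0.5, -0.01,0.02,0.16,0,0,0,0.5, -0.01,0.02,0.24,0,0,0,0.5, -0.01,0.02,0.32,0,0,0,0.5, -0.01,0.02,0.38,0,0,0,0.5, -0.01,0.02,0.41,0,0,0,0.5, -0.01,0.02,0.43,0,0,0,0.5, -0.01,0.02,0.444,0,0,0,0.5, -0.01,0.02,0.452,0,0,0,0.5, -0.01,0.02,0.452,0,0,0,0.5]'
python3 - <<'E'
from h import *
c=cam("wrist");save(c,"w2.png")
E
```

```text
clock: 2.75
eef_pos: [0.5006, 0.1275, 0.0757]
tool_rot: [0.98, 0.201, 0.0, -0.0]
ft_force: [-0.6, 0.6, -0.1]
grip_width: 0.0428
grasp_force: 0.0
```

View pics/w2.png

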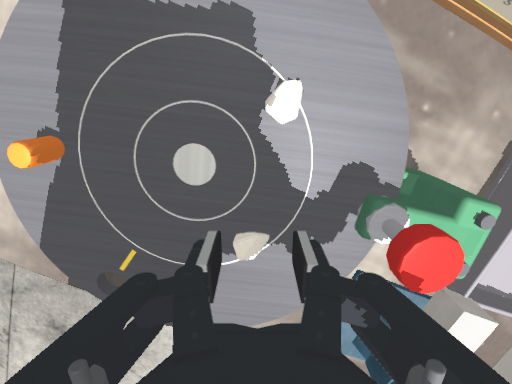

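Chip B is at (251,244), between the fingertips at (212,235) and (297,235), perhaps slightly ahead of them. I'll check the offset.

Run:
```python
from h import *
c=cam("wrist");o=bot.get_obs()
for n,uv,z in[("B",(251,244),.053),("A",(286,101),.053),("hub",(194,164),.05),("red",(425,258),.112),("knobtop",(21,154),.074),("yel",(128,260),.048),("hole",(112,282),.048)]:
    q=plane(c,uv,z)[0];print(n,q.round(4),(delta(q)).round(4))
```

```text
B [0.4988 0.1303 0.053 ] [-0.0025 -0.0064  0.0471]
A [0.5814 0.1459 0.053 ] [0.1616 0.0302 0.0475]
hub [0.531  0.1785 0.05  ] [ 0.0947 -0.0696  0.0533]
red [0.5496 0.0809 0.112 ] [ 0.0522  0.1247 -0.0707]
knobtop [0.5099 0.2548 0.074 ] [ 0.1163 -0.2262  0.0053]
yel [0.4532 0.198  0.048 ] [-0.0329 -0.1667  0.057 ]
hole [0.4316 0.204  0.048 ] [-0.0679 -0.1948  0.0569]
```

```bash
python3 -m pendant '[-0.002,-0.006,0.003,0,0,0,0.5, -0.002,-0.006,0.003,0,0,0,0.2, -0.002,-0.006,0.003,0,0,0,0.1, -0.002,-0.006,0.003,0,0,0,0.1, -0.002,-0.006,0.003,0,0,0,0.1, -0.002,-0.006,0.003,0,0,0,0.1, -0.002,-0.006,-0.03,0,0,0,0.1, -0.002,-0.006,-0.1,0,0,0,0.1, -0.002,-0.006,-0.18,0,0,0,0.1, -0.002,-0.006,-0.25,0,0,0,0.1]'
python3 - <<'E'
from h import *
print(delta((.572,-.102,.2)),bot.get_obs()["grip_width"])
E
```

```text
clock: 3.68
eef_pos: [0.4975, 0.1301, 0.2015]
tool_rot: [0.979, 0.202, -0.001, -0.0]
ft_force: [1.4, 0.7, -0.2]
grip_width: 0.0152
grasp_force: 58.6
[-0.04623288  0.48529752  0.00290539] 0.015172137054790277
```

```bash
python3 -m pendant '[-0.046,0.525,0,0,0,0,0.1, -0.046,0.525,0,0,0,0,0.1, -0.046,0.525,0,0,0,0,0.1, -0.046,0.525,0,0,0,0,0.1, -0.046,0.525,0,0,0,0,0.1, -0.046,0.525,0,0,0,0,0.1, -0.046,0.525,0,0,0,0,0.1, -0.046,0.525,0.08,0,0,0,0.1, -0.046,0.525,0.16,0,0,0,0.1, -0.046,0.525,0.22,0,0,0,0.1]'
python3 -m pendant '[0,0,0.05,0,0,0,0.1, 0,0,0.05,0,0,0,0.1, 0,0,0.05,0,0,0,0.4, 0,0,0.05,0,0,0,0.4, 0,0,0.05,0,0,0,0.4, 0,0,0.0,0,0,0,0.4, 0,0,-0.08,0,0,0,0.4, 0,0,-0.16,0,0,0,0.5, 0,0,-0.24,0,0,0,0.5, 0,0,-0.24,0,0,0,0.5]'
python3 - <<'E'
from h import *
print(delta((.5814,.1459,.16)))
c=cam("top");p=c["pixels"];hsv=cv2.cvtColor(p,cv2.COLOR_RGB2HSV);save(c,"top1.png")
c=cam("wrist");save(c,"w3.png")
m=(hsv[...,1]<40)&(hsv[...,2]>185)
print([b for b in blobs(m[160:210,240:375],10)])
E
```

```text
clock: 4.52
eef_pos: [0.5792, -0.1203, 0.0874]
tool_rot: [0.98, 0.201, -0.001, -0.001]
ft_force: [-1.0, 0.2, -1.6]
grip_width: 0.0155
grasp_force: 58.6
clock: 5.35
eef_pos: [0.5858, -0.121, 0.2228]
tool_rot: [0.979, 0.202, 0.01, 0.004]
ft_force: [1.3, -0.9, 1.9]
grip_width: 0.043
grasp_force: 0.0
[ 0.2005422  -0.49544919  0.12319728]
[(array([21.8, 13.2]), np.int32(32)), (array([108.8,  23.1]), np.int32(30)), (array([ 9.9, 29.4]), np.int32(55)), (array([82.8, 45.2]), np.int32(104))]
```

View pics/w3.png

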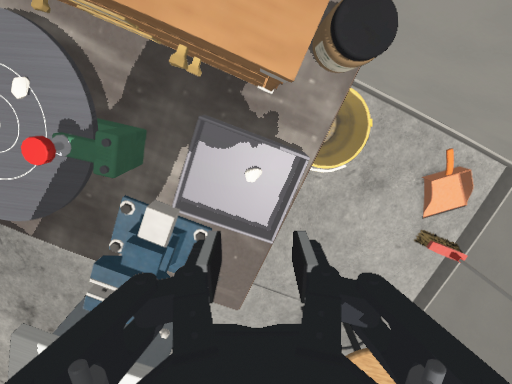

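The chip lies in the tray at (253,174). Next is chip A.

```bash
python3 -m pendant '[0.201,-0.495,0,0,0,0,0.5, 0.201,-0.495,0,0,0,0,0.5, 0.201,-0.495,0,0,0,0,0.5, 0.201,-0.495,0,0,0,0,0.5, 0.201,-0.495,0,0,0,0,0.5, 0.201,-0.495,0,0,0,0,0.5, 0.201,-0.495,0.0,0,0,0,0.5, 0.201,-0.495,0.05,0,0,0,0.5, 0.201,-0.495,0.12,0,0,0,0.5, 0.201,-0.495,0.12,0,0,0,0.5]'
python3 - <<'E'
from h import *
c=cam("wrist");p=c["pixels"];hsv=cv2.cvtColor(p,cv2.COLOR_RGB2HSV)
e=proj(c,[.5814,.1459,.053])[0];u,v=e.round().astype(int);print(u,v)
m=np.zeros(p.shape[:2],bool);m[v-40:v+40,u-40:u+40]=1
m=(m&(hsv[...,2]>150)&(hsv[...,1]<60)).astype(np.uint8);m=cv2.morphologyEx(m,cv2.MORPH_OPEN,np.ones((4,4)))
for b,a in blobs(m,50):
    q=plane(c,b,.053)[0];print(b,a,q.round(4),delta(np.r_[q[:2],.0745]).round(4))
E
```

```text
clock: 6.28
eef_pos: [0.5701, 0.1467, 0.1432]
tool_rot: [0.979, 0.202, -0.007, 0.0]
ft_force: [-2.5, -0.4, -1.8]
grip_width: 0.0428
grasp_force: 0.0
263 190
[265.4 208.8] 3175 [0.567  0.1373 0.053 ] [-0.0137  0.0136  0.1432]
```

Run:
```python
from h import *
o=bot.get_obs();print(o["eef_pos"],o["tool_rot"])
c=cam("wrist");save(c,"w4.png");print(proj(c,[.5814,.1459,.053]))
```

```text
[0.57132075 0.14650158 0.14605511] [ 9.79392793e-01  2.01895400e-01 -5.28518055e-03  2.65967357e-04]
[[262.0861295  190.57770764]]
```

View pics/w4.png

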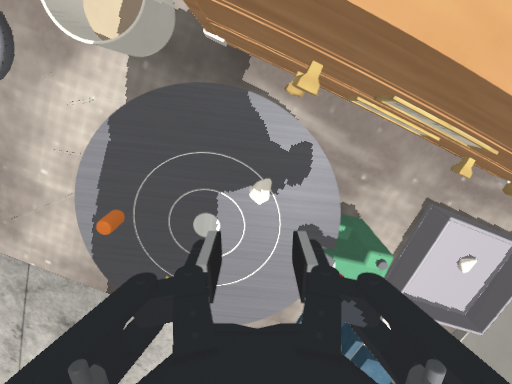

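Chip A is at (261,190), exactly where predicted. I'll descend partway and let the arm settle.

```bash
python3 -m pendant '[0.012,0.006,0.03,0,0,0,0.5, 0.012,0.006,0.08,0,0,0,0.5, 0.012,0.006,0.09,0,0,0,0.5, 0.012,0.006,0.09,0,0,0,0.5, 0.012,0.006,0.09,0,0,0,0.5, 0.012,0.006,0.09,0,0,0,0.5, 0.012,0.006,0.09,0,0,0,0.5, 0.012,0.006,0.09,0,0,0,0.5, 0.012,0.006,0.09,0,0,0,0.5, 0.012,0.006,0.09,0,0,0,0.5]'
python3 - <<'E'
from h import *
print(delta((.5814,.1459,.0745)))
E
```

```text
clock: 7.22
eef_pos: [0.5821, 0.1467, 0.1059]
tool_rot: [0.979, 0.202, 0.0, -0.0]
ft_force: [-0.2, -0.4, -0.2]
grip_width: 0.0427
grasp_force: 0.0
[-0.00200347  0.00087384  0.0627196 ]
```

```bash
python3 -m pendant '[-0.002,0,0.03,0,0,0,0.5, -0.002,0,0.05,0,0,0,0.5, -0.002,0,0.063,0,0,0,0.5, -0.002,0,0.063,0,0,0,0.5, -0.002,0,0.063,0,0,0,0.3, -0.002,0,0.063,0,0,0,0.1, -0.002,0,0.063,0,0,0,0.1, -0.002,0,0.063,0,0,0,0.1, -0.002,0,0.063,0,0,0,0.1, -0.002,0,0.063,0,0,0,0.1]'
python3 -m pendant '[0,0,-0.03,0,0,0,0.1, 0,0,-0.1,0,0,0,0.1, 0,0,-0.18,0,0,0,0.1, 0,0,-0.25,0,0,0,0.1, 0,0,-0.25,0,0,0,0.1, 0,0,-0.25,0,0,0,0.1, 0,0,-0.25,0,0,0,0.1, 0,0,-0.25,0,0,0,0.1, 0,0,-0.25,0,0,0,0.1, 0,0,-0.25,0,0,0,0.1]'
python3 - <<'E'
from h import *
print(delta((.578,-.085,.2)))
E
```

```text
clock: 8.05
eef_pos: [0.5813, 0.1463, 0.0743]
tool_rot: [0.979, 0.201, 0.0, -0.0]
ft_force: [-0.0, 0.1, 0.8]
grip_width: 0.0138
grasp_force: 57.2
clock: 8.88
eef_pos: [0.5801, 0.146, 0.197]
tool_rot: [0.979, 0.202, -0.002, 0.0]
ft_force: [-0.9, -0.2, 0.3]
grip_width: 0.0133
grasp_force: 57.0
[-0.18623052  0.42284291 -0.00556569]
```

```bash
python3 -m pendant '[-0.186,0.423,0,0,0,0,0.1, -0.186,0.423,0,0,0,0,0.1, -0.186,0.423,0,0,0,0,0.1, -0.186,0.423,0,0,0,0,0.1, -0.186,0.423,0,0,0,0,0.1, -0.186,0.423,0,0,0,0,0.1, -0.186,0.423,0,0,0,0,0.1, -0.186,0.423,0.08,0,0,0,0.1, -0.186,0.423,0.16,0,0,0,0.1, -0.186,0.423,0.22,0,0,0,0.1]'
python3 -m pendant '[0,0,0.05,0,0,0,0.1, 0,0,0.05,0,0,0,0.1, 0,0,0.05,0,0,0,0.4, 0,0,0.05,0,0,0,0.4, 0,0,0.05,0,0,0,0.4, 0,0,0.0,0,0,0,0.4, 0,0,-0.08,0,0,0,0.4, 0,0,-0.16,0,0,0,0.4, 0,0,-0.24,0,0,0,0, 0,0,-0.24,0,0,0,0]'
python3 - <<'E'
from h import *
c=cam("wrist");save(c,"w5.png")
E
```

```text
clock: 9.72
eef_pos: [0.5777, -0.0843, 0.0859]
tool_rot: [0.98, 0.201, -0.001, -0.001]
ft_force: [-1.3, -0.1, -0.7]
grip_width: 0.0138
grasp_force: 57.1
clock: 10.55
eef_pos: [0.5844, -0.0855, 0.2212]
tool_rot: [0.979, 0.202, 0.01, 0.004]
ft_force: [1.0, -1.2, 0.7]
grip_width: 0.011
grasp_force: 0.0
```

View pics/w5.png

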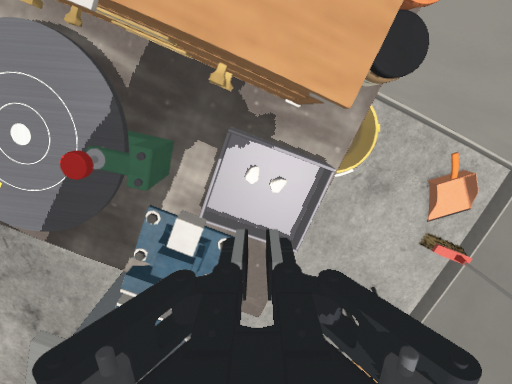

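Both chips are in the tray at (252,174) and (277,184). I'll move the shut fingers to just behind the knob.

```bash
python3 -m pendant '[0.2,-0.684,0,0,0,0,0, 0.2,-0.684,0,0,0,0,0, 0.2,-0.684,0,0,0,0,0, 0.2,-0.684,0,0,0,0,0, 0.2,-0.684,0,0,0,0,0, 0.2,-0.684,0,0,0,0,0, 0.2,-0.684,0,0,0,0,0, 0.2,-0.684,0,0,0,0,0, 0.2,-0.684,0,0,0,0,0, 0.2,-0.684,0,0,0,0,0]'
python3 -m pendant '[0,0,0.04,0,0,0,0, 0,0,0.08,0,0,0,0, 0,0,0.08,0,0,0,0, 0,0,0.08,0,0,0,0, 0,0,0.08,0,0,0,0, 0,0,0.08,0,0,0,0, 0,0,0.08,0,0,0,0, 0,0,0.08,0,0,0,0, 0,0,0.08,0,0,0,0, 0,0,0.08,0,0,0,0]'
python3 - <<'E'
from h import *
c=cam("wrist");p=c["pixels"];hsv=cv2.cvtColor(p,cv2.COLOR_RGB2HSV);H,S,V=[hsv[...,i].astype(int) for i in range(3)]
print(proj(c,[[.51,.255,.061],[.531,.1785,.05]]))
for b,a in blobs((H<16)&(S>150)&(V>80),60):
    print(b,a,plane(c,b,.061)[0].round(4))
o=bot.get_obs();print(o["eef_pos"],o["grip_width"],delta((.543,.270,.079)),delta((.51,.255,.079)))
E
```

```text
clock: 11.43
eef_pos: [0.5424, 0.2576, 0.2091]
tool_rot: [0.976, 0.217, -0.001, -0.007]
ft_force: [1.0, -1.0, 0.6]
grip_width: -0.0001
grasp_force: 0.0
clock: 12.27
eef_pos: [0.5427, 0.2546, 0.1693]
tool_rot: [0.977, 0.215, -0.001, -0.006]
ft_force: [0.5, 0.1, 0.2]
grip_width: -0.0002
grasp_force: 0.0
[[243.02335724 225.22129809]
 [322.33455356 232.63364238]]
[241.1 227.1] 240 [0.5074 0.2559 0.061 ]
[449.8 291.9] 833 [0.5308 0.0235 0.061 ]
[0.54256714 0.2545696  0.16908455] -1.5821637807224647e-05 [ 0.01368663 -0.02533906  0.18051219] [-0.05881023 -0.02579058  0.1805002 ]
```

Run:
```python
from h import *
o=bot.get_obs();print(o["joint_pos"].round(3),R.from_quat(o["tool_rot"]).as_matrix().round(3))
```

```text
[0.433 0.484 0.129 1.216 0.013 3.141] [[ 0.908  0.419 -0.005]
 [ 0.419 -0.908  0.012]
 [ 0.    -0.013 -1.   ]]
```

Joint 6 is at its limit, so I'll turn the tool 90° back the other way while still high.

```bash
python3 -m pendant '[0,-0.02,0,0,0,-0.5,0, 0,-0.02,0,0,0,-0.5,0, 0,-0.02,0,0,0,-0.5,0, 0,-0.02,0,0,0,-0.5,0, 0,-0.02,0,0,0,-0.5,0, 0,-0.02,0,0,0,-0.5,0, 0,-0.02,0,0,0,-0.5,0, 0,-0.02,0,0,0,-0.5,0, 0,-0.02,0,0,0,-0.5,0, 0,-0.02,0,0,0,-0.5,0]'
python3 -m pendant '[0,0,0,0,0,-0.11,0, 0,0,0,0,0,-0.11,0, 0,0,0,0,0,-0.11,0, 0,0,0,0,0,-0.11,0, 0,0,0,0,0,-0.11,0, 0,0,0,0,0,-0.11,0, 0,0,0,0,0,-0.11,0, 0,0,0,0,0,-0.11,0, 0,0,0,0,0,-0.11,0, 0,0,0,0,0,-0.11,0]'
python3 - <<'E'
from h import *
o=bot.get_obs();print(o["eef_pos"],o["joint_pos"].round(3),R.from_quat(o["tool_rot"]).as_matrix().round(3));print(delta((.54,.269,.08)))
E
```

```text
clock: 13.15
eef_pos: [0.5382, 0.2637, 0.1689]
tool_rot: [0.664, 0.748, 0.002, -0.006]
ft_force: [-0.1, 0.2, 0.1]
grip_width: 0.0001
grasp_force: 0.0
clock: 13.98
eef_pos: [0.5383, 0.2636, 0.169]
tool_rot: [0.528, 0.849, 0.003, -0.005]
ft_force: [-0.5, -0.3, -0.1]
grip_width: 0.0004
grasp_force: 0.0
[0.53831053 0.26360681 0.16895703] [0.449 0.484 0.129 1.216 0.013 1.563] [[-0.441  0.897 -0.005]
 [ 0.897  0.441  0.012]
 [ 0.013  0.    -1.   ]]
[0.00589907 0.007759   0.1780061 ]
```

```bash
python3 -m pendant '[0.008,0.01,0.04,0,0,0,0, 0.008,0.01,0.09,0,0,0,0, 0.008,0.01,0.13,0,0,0,0, 0.008,0.01,0.16,0,0,0,0, 0.008,0.01,0.172,0,0,0,0, 0.008,0.01,0.177,0,0,0,0, 0.008,0.01,0.177,0,0,0,0, 0.008,0.01,0.177,0,0,0,0, 0.008,0.01,0.177,0,0,0,0, 0.008,0.01,0.177,0,0,0,0]'
python3 - <<'E'
from h import *
c=cam("wrist");save(c,"w6.png");print(proj(c,[.509,.2555,.074]),bot.get_obs()["joint_pos"][0], delta((.509,.2555,.08)))
E
```

```text
clock: 14.82
eef_pos: [0.5413, 0.2708, 0.0818]
tool_rot: [0.528, 0.849, 0.004, -0.005]
ft_force: [0.1, -0.7, 1.0]
grip_width: -0.0
grasp_force: 0.0
[[192.43038147 256.66913862]] 0.4579131093358941 [ 0.00111299 -0.07122052  0.00311744]
```

View pics/w6.png

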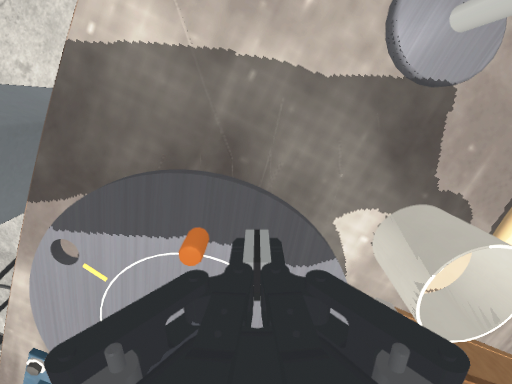

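The knob is at (194,248), just left of the shut fingertips at (258,240). Flicking along tool -y.

```bash
python3 -m pendant '[0,-0.012,0,0,0,0,0, 0,-0.028,0,0,0,0,0, 0,-0.052,0,0,0,0,0, 0,-0.084,0,0,0,0,0, 0,-0.120,0,0,0,0,0, 0,-0.11,-0.03,0,0,0,0, 0,-0.09,-0.1,0,0,0,0, 0,-0.08,-0.18,0,0,0,0, 0,-0.08,-0.2,0,0,0,0, 0,-0.08,-0.2,0,0,0,0]'
python3 - <<'E'
from h import *
C=np.array([.531,.1785])
for i in range(5):
    t=bot.get_obs()["clock"];c=cam("top");p=c["pixels"];hsv=cv2.cvtColor(p,cv2.COLOR_RGB2HSV);H,S,V=[hsv[...,i].astype(int) for i in range(3)]
    m=np.zeros(H.shape,bool);m[145:240,200:279]=1
    out=[]
    for n,mm,z in(("k",(H<16)&(S>150)&(V>100)&m,.074),("y",(H>18)&(H<35)&(S>110)&m,.048)):
        for b,a in blobs(mm,4):
            q=plane(c,b,z)[0][:2]-C; out.append((n,a,round(np.hypot(*q),3),round(np.degrees(np.arctan2(q[1],q[0])),1)))
    print(round(t,3),out)
save(c,"top2.png");print(bot.get_obs()["eef_pos"])
E
```

```text
clock: 15.7
eef_pos: [0.5073, 0.2526, 0.1852]
tool_rot: [0.528, 0.849, 0.007, -0.003]
ft_force: [0.0, 0.1, -0.6]
grip_width: 0.0
grasp_force: 0.0
15.7 [('y', np.int32(6), np.float64(0.137), np.float64(-9.7)), ('y', np.int32(5), np.float64(0.08), np.float64(-72.7))]
15.75 [('y', np.int32(7), np.float64(0.138), np.float64(-9.8)), ('y', np.int32(7), np.float64(0.079), np.float64(-62.6))]
15.8 [('k', np.int32(6), np.float64(0.078), np.float64(-110.3)), ('y', np.int32(6), np.float64(0.137), np.float64(-9.7)), ('y', np.int32(5), np.float64(0.079), np.float64(-52.1))]
15.85 [('k', np.int32(10), np.float64(0.078), np.float64(-103.3)), ('y', np.int32(6), np.float64(0.138), np.float64(-10.1)), ('y', np.int32(8), np.float64(0.079), np.float64(-41.9))]
15.9 [('k', np.int32(13), np.float64(0.078), np.float64(-92.8)), ('y', np.int32(6), np.float64(0.138), np.float64(-10.1)), ('y', np.int32(7), np.float64(0.078), np.float64(-32.3))]
[0.50372959 0.25088482 0.17860578]
```

The wheel turns at about 3.5 rad/s. I'll move above the bare face, at r≈48 mm, while it coasts.

```bash
python3 -m pendant '[-0.058,-0.004,0,0,0,0,0, -0.058,-0.004,0.05,0,0,0,0, -0.058,-0.004,0.1,0,0,0,0, -0.058,-0.004,0.13,0,0,0,0, -0.058,-0.004,0.14,0,0,0,0, -0.058,-0.004,0.14,0,0,0,0, -0.058,-0.004,0.14,0,0,0,0, -0.058,-0.004,0.14,0,0,0,0, -0.058,-0.004,0.14,0,0,0,0, -0.058,-0.004,0.14,0,0,0,0]'
python3 - <<'E'
from h import *
o=bot.get_obs();p=o["eef_pos"];print(np.hypot(*(p[:2]-[.531,.1785])),delta((.5146,.2236,.073)))
E
```

```text
clock: 16.78
eef_pos: [0.5165, 0.2259, 0.1113]
tool_rot: [0.528, 0.849, 0.004, -0.005]
ft_force: [-0.2, -0.0, 0.5]
grip_width: 0.0001
grasp_force: 0.0
0.04957911488854782 [-0.00344142 -0.00564596  0.07646843]
```

```bash
python3 -m pendant '[-0.004,-0.004,0.03,0,0,0,0, -0.004,-0.004,0.05,0,0,0,0, -0.004,-0.004,0.065,0,0,0,0, -0.004,-0.004,0.072,0,0,0,0, -0.004,-0.004,0.075,0,0,0,0, -0.004,-0.004,0.077,0,0,0,0, -0.004,-0.004,0.079,0,0,0,0, -0.004,-0.004,0.08,0,0,0,0, -0.004,-0.004,0.08,0,0,0,0, -0.004,-0.004,0.08,0,0,0,0]'
```

```text
clock: 17.62
eef_pos: [0.5171, 0.2242, 0.073]
tool_rot: [0.528, 0.849, 0.006, -0.003]
ft_force: [0.7, -0.8, 11.0]
grip_width: -0.0001
grasp_force: 5.6
```

```bash
cat > ang.py <<'E'
from h import *
C=np.array([.531,.1785])
for i in range(2):
    t=bot.get_obs()["clock"];c=cam("top");p=c["pixels"];hsv=cv2.cvtColor(p,cv2.COLOR_RGB2HSV);H,S,V=[hsv[...,i].astype(int) for i in range(3)]
    m=np.zeros(H.shape,bool);m[145:240,200:300]=1
    out=[]
    for n,mm,z in(("k",(H<18)&(H>4)&(S>130)&(V>80)&m,.074),("y",(H>18)&(H<35)&(S>100)&m,.048)):
        for b,a in blobs(mm,3):
            q=plane(c,b,z)[0][:2]-C; out.append((n,int(a),round(float(np.hypot(*q)),3),round(float(np.degrees(np.arctan2(q[1],q[0]))),1)))
    print(round(t,3),out)
print(bot.get_obs()["ft_force"])
E
python3 ang.py
```

```text
17.617 [('y', 10, 0.136, -10.0)]
17.667 [('y', 10, 0.136, -10.0)]
[-0.42609826 -1.11063329 11.20431718]
```

Run:
```python
from h import *
a=cam("wrist");b=cam("wrist");print(np.abs(a["pixels"].astype(int)-b["pixels"]).mean())
save(b,"w7.png");s=cam("scene")
```

```text
0.3687608506944444
```

View pics/w7.png

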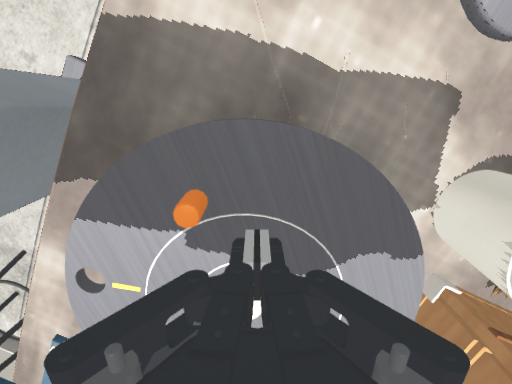

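The wheel is stopped under the fingertip with the knob at (190,208) and the hole at (92,280). I'll lift, measure the knob, then grip it and guide it round.

```bash
python3 -m pendant '[0,0,-0.01,0,0,0,0, 0,0,-0.05,0,0,0,0, 0,0,-0.1,0,0,0,0, 0,0,-0.15,0,0,0,0.4, 0,0,-0.15,0,0,0,0.4, 0,0,-0.15,0,0,0,0.4, 0,0,-0.15,0,0,0,0.4, 0,0,-0.15,0,0,0,0.4, 0,0,-0.15,0,0,0,0.4, 0,0,-0.15,0,0,0,0.4]'
cat > wk.py <<'E'
from h import *
C=np.array([.531,.1785])
c=cam("wrist");p=c["pixels"];hsv=cv2.cvtColor(p,cv2.COLOR_RGB2HSV);H,S,V=[hsv[...,i].astype(int) for i in range(3)]
for n,mm,z in(("k",(H<16)&(S>150)&(V>60),.061),("y",(H>22)&(H<32)&(S>120),.048)):
    for b,a in blobs(mm,20):
        q=plane(c,b,z)[0];d=q[:2]-C
        if np.hypot(*d)<.11: print(n,b,a,q.round(4),round(float(np.hypot(*d)),4),np.degrees(np.arctan2(d[1],d[0])).round(1),delta(np.r_[q[:2],.082]).round(4))
print(bot.get_obs()["eef_pos"])
E
python3 wk.py; python3 wk.py
```

```text
clock: 18.7
eef_pos: [0.5144, 0.2221, 0.1438]
tool_rot: [0.528, 0.849, 0.002, -0.006]
ft_force: [0.4, 0.7, -0.8]
grip_width: 0.0338
grasp_force: 0.0
k [215.1 174.6] 355 [0.4721 0.2326 0.061 ] 0.08 137.5 [ 0.0545 -0.0668  0.125 ]
[0.51453761 0.22219834 0.14406598]
k [214.9 174.6] 355 [0.4721 0.2325 0.061 ] 0.0799 137.5 [ 0.0544 -0.0672  0.1254]
y [165.8 236.7] 39 [0.4546 0.1554 0.048 ] 0.0798 -163.2 [-0.0684 -0.1668  0.1239]
[0.51469788 0.22225352 0.14427091]
```

```bash
python3 -m pendant '[0.03,-0.035,0,0,0,0,0.4, 0.054,-0.067,0,0,0,0,0.4, 0.054,-0.067,0,0,0,0,0.4, 0.054,-0.067,0.04,0,0,0,0.4, 0.054,-0.067,0.08,0,0,0,0.4, 0.054,-0.067,0.11,0,0,0,0.4, 0.054,-0.067,0.13,0,0,0,0.4, 0.054,-0.067,0.13,0,0,0,0.4, 0.054,-0.067,0.13,0,0,0,0.4, 0.054,-0.067,0.13,0,0,0,0.4]'
python3 -m pendant '[0,0,0,0,0,0,0.3, 0,0,0,0,0,0,0.25, 0,0,0,0,0,0,0.2, 0,0,0,0,0,0,0.15, 0,0,0,0,0,0,0.1, 0,0,0,0,0,0,0.1, 0,0,0,0,0,0,0.1, 0,0,0,0,0,0,0.1, 0,0,0,0,0,0,0.1, 0,0,0,0,0,0,0.1]'
python3 - <<'E'
from h import *
C=np.array([.531,.1785]);o=bot.get_obs();d=o["eef_pos"][:2]-C;print(np.hypot(*d),np.degrees(np.arctan2(d[1],d[0])))
for a in np.linspace(137.5,220.7,14)[1:]:
    print(round(a,1),delta((C[0]+.08*np.cos(np.radians(a)),C[1]+.08*np.sin(np.radians(a)),o["eef_pos"][2]))[:2].round(3))
E
```

```text
clock: 19.63
eef_pos: [0.4736, 0.2329, 0.0812]
tool_rot: [0.528, 0.849, 0.004, -0.005]
ft_force: [0.8, 0.3, 0.2]
grip_width: 0.0339
grasp_force: 0.0
clock: 20.47
eef_pos: [0.4733, 0.2329, 0.0813]
tool_rot: [0.528, 0.849, 0.004, -0.005]
ft_force: [-0.6, -0.2, 5.3]
grip_width: 0.0109
grasp_force: 58.6
0.07932610760922446 136.69508252775844
143.9 [-0.007 -0.019]
150.3 [-0.016 -0.034]
156.7 [-0.027 -0.048]
163.1 [-0.039 -0.061]
169.5 [-0.053 -0.073]
175.9 [-0.068 -0.083]
182.3 [-0.084 -0.091]
188.7 [-0.1   -0.097]
195.1 [-0.118 -0.102]
201.5 [-0.135 -0.104]
207.9 [-0.153 -0.104]
214.3 [-0.171 -0.103]
220.7 [-0.189 -0.099]
```

```bash
python3 -m pendant '[-0.003,-0.009,0,0,0,0,0.1, -0.007,-0.019,0,0,0,0,0.1, -0.016,-0.034,0,0,0,0,0.1, -0.027,-0.048,0,0,0,0,0.1, -0.039,-0.061,0,0,0,0,0.1, -0.053,-0.073,0,0,0,0,0.1, -0.068,-0.083,0,0,0,0,0.1, -0.084,-0.091,0,0,0,0,0.1, -0.092,-0.094,0,0,0,0,0.1, -0.1,-0.097,0,0,0,0,0.1]'
python3 -m pendant '[-0.009,-0.003,0,0,0,0,0.1, -0.018,-0.005,0,0,0,0,0.1, -0.035,-0.007,0,0,0,0,0.1, -0.053,-0.007,0,0,0,0,0.1, -0.071,-0.006,0,0,0,0,0.1, -0.08,-0.004,0,0,0,0,0.1, -0.089,-0.002,0,0,0,0,0.1, -0.089,-0.002,0,0,0,0,0.1, -0.089,-0.002,0,0,0,0,0.1, -0.089,-0.002,0,0,0,0,0.1]'
python3 wk.py
python3 - <<'E'
from h import *
C=np.array([.531,.1785]);o=bot.get_obs();d=o["eef_pos"][:2]-C;print(np.hypot(*d),np.degrees(np.arctan2(d[1],d[0])),o["ft_force"])
c=cam("wrist");save(c,"w8.png")
E
```

```text
clock: 21.3
eef_pos: [0.4502, 0.1672, 0.0812]
tool_rot: [0.528, 0.849, 0.005, -0.007]
ft_force: [-4.3, -1.0, 13.7]
grip_width: 0.0116
grasp_force: 61.0
clock: 22.13
eef_pos: [0.4735, 0.1274, 0.0811]
tool_rot: [0.528, 0.849, 0.007, -0.003]
ft_force: [5.2, 3.7, 5.4]
grip_width: 0.011
grasp_force: 59.9
k [256.6 263.1] 697 [0.4782 0.117  0.061 ] 0.081 -130.7 [-0.0228 -0.0006 -0.0021]
y [344.4 311.7] 26 [0.5573 0.1004 0.048 ] 0.0825 -71.4 [-0.1227  0.1266 -0.0022]
[0.47342338 0.12743456 0.08112278]
0.07695937580854324 -138.42977228075645 [4.67017996 3.86271392 5.5688562 ]
```

View pics/w8.png

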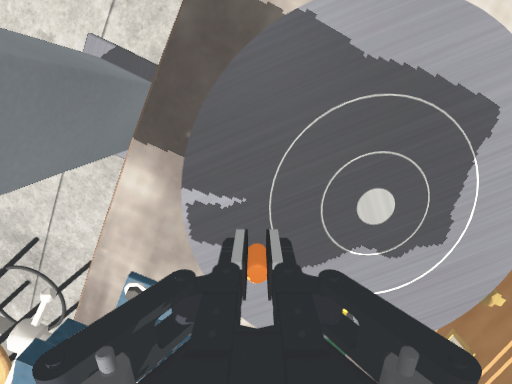

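The knob is still between the pads, and the hole and mark are mostly hidden behind the gripper. I'll release, lift and measure.

```bash
python3 -m pendant '[0,0,0,0,0,0,0.15, 0,0,0,0,0,0,0.2, 0,0,0,0,0,0,0.3, 0,0,0,0,0,0,0.4, 0,0,0,0,0,0,0.4, 0,0,-0.03,0,0,0,0.4, 0,0,-0.08,0,0,0,0.4, 0,0,-0.15,0,0,0,0.4, 0,0,-0.2,0,0,0,0.4, 0,0,-0.2,0,0,0,0.4]'
python3 -m pendant '[-0.08,-0.1,0,0,0,0,0.4, -0.08,-0.1,0,0,0,0,0.4, -0.08,-0.1,0,0,0,0,0.4, -0.08,-0.1,0,0,0,0,0.4, -0.08,-0.1,0,0,0,0,0.4, -0.08,-0.1,0,0,0,0,0.4, -0.08,-0.1,0,0,0,0,0.4, -0.08,-0.1,0,0,0,0,0.4, -0.08,-0.1,0,0,0,0,0.4, -0.08,-0.1,0,0,0,0,0.4]'
python3 wk.py
python3 - <<'E'
from h import *
c=cam("wrist");save(c,"w9.png")
E
python3 ang.py
```

```text
clock: 23.07
eef_pos: [0.4732, 0.1251, 0.184]
tool_rot: [0.528, 0.849, 0.006, -0.003]
ft_force: [0.8, -0.1, 1.1]
grip_width: 0.034
grasp_force: 0.0
clock: 23.9
eef_pos: [0.4436, 0.0672, 0.1786]
tool_rot: [0.528, 0.849, 0.003, -0.005]
ft_force: [0.6, 0.6, 0.4]
grip_width: 0.0338
grasp_force: 0.0
k [314.5 157.6] 271 [0.4745 0.1217 0.061 ] 0.0801 -134.9 [0.0682 0.1039 0.1941]
y [367.2 205.5] 56 [0.5512 0.1023 0.048 ] 0.0788 -75.2 [-0.0344  0.2243  0.1928]
[0.44354395 0.06707325 0.17859415]
24.0 [('k', 22, 0.081, -136.2), ('y', 10, 0.136, -10.0), ('y', 8, 0.079, -74.6)]
24.05 [('k', 21, 0.082, -136.0), ('y', 10, 0.136, -10.0), ('y', 8, 0.079, -74.6)]
[ 0.82887865  0.29076776 -0.23076077]
```

View pics/w9.png

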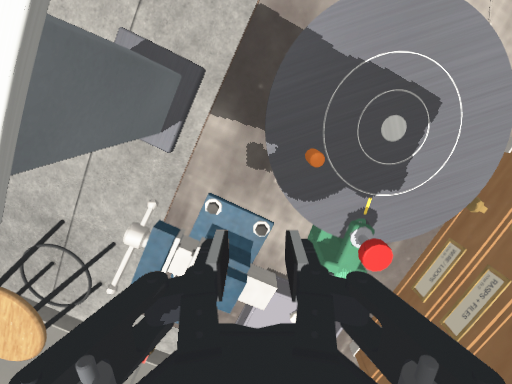

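Run:
```python
from h import *
for n,red in(("wrist",.112),("top",.112)):
    c=cam(n);p=c["pixels"];hsv=cv2.cvtColor(p,cv2.COLOR_RGB2HSV);H,S,V=[hsv[...,i].astype(int) for i in range(3)]
    def b1(m,e,r):
        u,v=proj(c,e)[0].round().astype(int);w=np.zeros(H.shape,bool);w[max(v-r,0):v+r,max(u-r,0):u+r]=1
        B=blobs(m&w,4);return max(B,key=lambda x:x[1])
    s=1 if n=="top" else 2
    h=b1((S<60)&(V>(185 if s==1 else 130)),[.531,.1785,.049],9*s);r=b1(((H<5)|(H>174))&(S>170)&(V>90),[.5496,.079,.112],12*s)
    y=b1((H>20)&(H<34)&(S>100),[.5512,.1023,.048],8*s);k=b1((H<18)&(H>4)&(S>130)&(V>60),[.4735,.1217,.061],12*s)
    Q=[plane(c,x[0],z)[0][:2] for x,z in((h,.049),(r,.112),(y,.048),(k,.061 if s==2 else .068))]
    print(n,[x[1] for x in(h,r,y,k)],np.round(Q,4).tolist())
    for q in Q[1:]: d=q-Q[0];print(np.hypot(*d).round(4),np.degrees(np.arctan2(d[1],d[0])).round(1))
```

```text
wrist [np.int32(519), np.int32(820), np.int32(59), np.int32(277)] [[0.5304, 0.1785], [0.5442, 0.0786], [0.5512, 0.1023], [0.4744, 0.1219]]
0.1009 -82.1
0.079 -74.7
0.0797 -134.7Traceback (most recent call last):
  File "<stdin>", line 8, in <module>
  File "<stdin>", line 6, in b1
ValueError: max() iterable argument is empty
```

The slot direction is uncertain by ±2° because the side of the button is visible. I'll put the wrist camera straight above the plunger to remove that parallax.

```bash
python3 -m pendant '[0,0,-0.08,0,0,0,0.4, 0,0,-0.16,0,0,0,0.4, -0.06,0.05,-0.16,0,0,0,0.4, -0.12,0.1,-0.16,0,0,0,0.4, -0.18,0.15,-0.16,0,0,0,0.4, -0.231,0.197,-0.16,0,0,0,0.4, -0.231,0.197,-0.16,0,0,0,0.4, -0.231,0.197,-0.16,0,0,0,0.4, -0.231,0.197,-0.16,0,0,0,0.4, -0.231,0.197,-0.16,0,0,0,0.4]'
python3 - <<'E'
from h import *
c=cam("wrist");p=c["pixels"];hsv=cv2.cvtColor(p,cv2.COLOR_RGB2HSV);H,S,V=[hsv[...,i].astype(int) for i in range(3)]
print("cam",c["T"][:3,3].round(4),bot.get_obs()["joint_pos"].round(2)[-1])
def b1(m,e,r):
    u,v=proj(c,e)[0].round().astype(int);w=np.zeros(H.shape,bool);w[max(v-r,0):v+r,max(u-r,0):u+r]=1
    B=blobs(m&w,4);return max(B,key=lambda x:x[1]) if B else ((0,0),0)
h=b1((S<60)&(V>130),[.531,.1785,.049],16);r=b1(((H<5)|(H>174))&(S>170)&(V>60),[.548,.079,.112],24)
y=b1((H>20)&(H<34)&(S>100),[.5512,.1023,.048],12);k=b1((H<18)&(H>4)&(S>130)&(V>60),[.4735,.1217,.061],18)
Q=[plane(c,x[0],z)[0][:2] for x,z in((h,.049),(r,.112),(y,.048),(k,.061))]
print([(np.round(x[0],1).tolist(),int(x[1])) for x in(h,r,y,k)],np.round(Q,4).tolist())
for q in Q[1:]: d=q-Q[0];print(np.hypot(*d).round(4),np.degrees(np.arctan2(d[1],d[0])).round(1))
u,v=proj(c,[.548,.1,.06])[0].round().astype(int);print(u,v)
cv2.imwrite("pics/w10.png",cv2.resize(p[max(v-100,0):v+100,max(u-130,0):u+130,::-1],None,fx=3,fy=3,interpolation=cv2.INTER_CUBIC))
E
```

```text
clock: 25.03
eef_pos: [0.5823, 0.0062, 0.2574]
tool_rot: [0.528, 0.849, 0.003, -0.006]
ft_force: [-0.5, -0.7, 0.0]
grip_width: 0.0344
grasp_force: 0.0
cam [0.5469 0.0767 0.3767] 1.12
[([284.6, 13.4], 477), ([257.5, 107.4], 535), ([269.1, 88.8], 48), ([213.9, 36.8], 212)] [[0.5302, 0.1798], [0.5478, 0.0769], [0.5508, 0.1019], [0.4732, 0.1223]]
0.1043 -80.3
0.0806 -75.2
0.081 -134.7
267 88
```

View pics/w10.png

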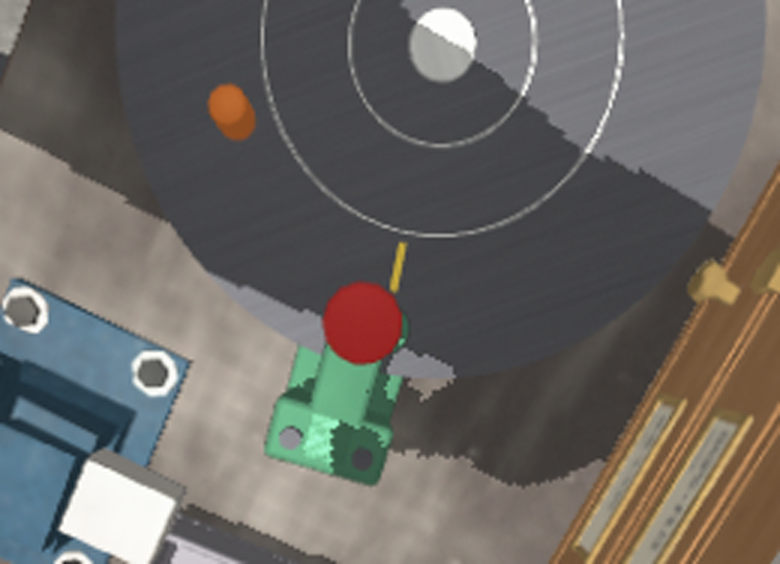

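From straight above, the slot bears -80.3° at r=104 mm and the hole is at about -75°, so the wheel must go about 5.2° clockwise (7.3 mm at the knob). I'll regrip the knob.

```bash
python3 -m pendant '[0.07,-0.02,0,0,0,0,0.4, 0.14,-0.045,0,0,0,0,0.4, 0.21,-0.07,0,0,0,0,0.4, 0.28,-0.09,0,0,0,0,0.4, 0.303,-0.092,0.06,0,0,0,0.4, 0.303,-0.092,0.13,0,0,0,0.4, 0.303,-0.092,0.2,0,0,0,0.4, 0.303,-0.092,0.22,0,0,0,0.4, 0.303,-0.092,0.22,0,0,0,0.4, 0.303,-0.092,0.22,0,0,0,0.4]'
python3 - <<'E'
from h import *
print(delta((.4742,.1221,.081)).round(4))
E
```

```text
clock: 25.92
eef_pos: [0.4745, 0.1228, 0.1503]
tool_rot: [0.528, 0.849, 0.004, -0.005]
ft_force: [-0.5, -0.2, 1.2]
grip_width: 0.0341
grasp_force: 0.0
[-0.0028 -0.0013  0.1386]
```

```bash
python3 -m pendant '[-0.003,-0.001,0.05,0,0,0,0.4, -0.003,-0.001,0.1,0,0,0,0.4, -0.003,-0.001,0.13,0,0,0,0.4, -0.003,-0.001,0.138,0,0,0,0.4, -0.003,-0.001,0.138,0,0,0,0.4, -0.003,-0.001,0.138,0,0,0,0.25, -0.003,-0.001,0.138,0,0,0,0.15, -0.003,-0.001,0.138,0,0,0,0.1, -0.003,-0.001,0.138,0,0,0,0.1, -0.003,-0.001,0.138,0,0,0,0.1]'
python3 -m pendant '[0.002,0,0,0,0,0,0.1, 0.004,-0.001,0,0,0,0,0.1, 0.006,-0.002,0,0,0,0,0.1, 0.008,-0.002,0,0,0,0,0.1, 0.01,-0.003,0,0,0,0,0.1, 0.012,-0.003,0,0,0,0,0.1, 0.015,-0.004,0,0,0,0,0.1, 0.015,-0.004,0,0,0,0,0.1, 0.015,-0.004,0,0,0,0,0.1, 0.015,-0.004,0,0,0,0,0.1]'
python3 -m pendant '[0,0,0,0,0,0,0.15, 0,0,0,0,0,0,0.2, 0,0,0,0,0,0,0.3, 0,0,0,0,0,0,0.4, 0,0,0,0,0,0,0.4, 0,0,-0.03,0,0,0,0.4, 0,0,-0.08,0,0,0,0.4, 0,0,-0.15,0,0,0,0.4, 0,0,-0.22,0,0,0,0.4, 0,0,-0.22,0,0,0,0.4]'
python3 -m pendant '[-0.08,0.02,-0.08,0,0,0,0.4, -0.16,0.04,-0.13,0,0,0,0.4, -0.24,0.07,-0.13,0,0,0,0.4, -0.3,0.09,-0.13,0,0,0,0.3, -0.303,0.092,-0.13,0,0,0,0.2, -0.303,0.092,-0.13,0,0,0,0, -0.303,0.092,-0.13,0,0,0,0, -0.303,0.092,-0.13,0,0,0,0, -0.303,0.092,-0.13,0,0,0,0, -0.303,0.092,-0.13,0,0,0,0]'
python3 - <<'E'
from h import *
c=cam("wrist");p=c["pixels"];hsv=cv2.cvtColor(p,cv2.COLOR_RGB2HSV);H,S,V=[hsv[...,i].astype(int) for i in range(3)]
save(c,"w11.png")
def b1(m,e,r):
    u,v=proj(c,e)[0].round().astype(int);w=np.zeros(H.shape,bool);w[max(v-r,0):v+r,max(u-r,0):u+r]=1
    B=blobs(m&w,4);return max(B,key=lambda x:x[1]) if B else ((0,0),0)
h=b1((S<60)&(V>130),[.531,.1785,.049],16);r=b1(((H<5)|(H>174))&(S>170)&(V>60),[.548,.079,.112],24)
y=b1((H>20)&(H<34)&(S>100),[.545,.1,.048],14);k=b1((H<18)&(H>4)&(S>130)&(V>60),[.47,.125,.061],18)
Q=[plane(c,x[0],z)[0][:2] for x,z in((h,.049),(r,.112),(y,.048),(k,.061))]
print([(np.round(x[0],1).tolist(),int(x[1])) for x in(h,r,y,k)],np.round(Q,4).tolist())
for q in Q[1:]: d=q-Q[0];print(np.hypot(*d).round(4),np.degrees(np.arctan2(d[1],d[0])).round(1))
E
```

```text
clock: 26.75
eef_pos: [0.4749, 0.1212, 0.0822]
tool_rot: [0.529, 0.849, 0.003, -0.004]
ft_force: [-3.1, -3.2, 4.6]
grip_width: 0.0116
grasp_force: 58.5
clock: 27.58
eef_pos: [0.4707, 0.1257, 0.0822]
tool_rot: [0.53, 0.848, 0.003, -0.003]
ft_force: [-0.6, -7.7, 4.4]
grip_width: 0.0113
grasp_force: 58.6
clock: 28.42
eef_pos: [0.4739, 0.1278, 0.1971]
tool_rot: [0.528, 0.849, 0.008, -0.001]
ft_force: [1.7, 0.3, 0.9]
grip_width: 0.0341
grasp_force: 0.0
clock: 29.25
eef_pos: [0.5776, 0.0113, 0.2533]
tool_rot: [0.528, 0.85, 0.003, -0.006]
ft_force: [-0.2, 0.4, 0.3]
grip_width: 0.0001
grasp_force: 0.0
[([287.8, 17.3], 566), ([259.7, 114.5], 542), ([265.9, 92.8], 50), ([213.5, 36.5], 212)] [[0.5304, 0.1817], [0.5478, 0.0771], [0.5447, 0.101], [0.4689, 0.1267]]
0.106 -80.6
0.0819 -80.0
0.0825 -138.2
```

The mark bears -80.0° against the slot's -80.5°, and the knob-derived hole is about -79.2°. That puts the hole within about 2 mm of the slot, so I can press the plunger.

```bash
python3 -m pendant '[0.07,0.002,0,0,0,0,0, 0.144,0.004,0,0,0,0,0, 0.144,0.004,0.06,0,0,0,0, 0.144,0.004,0.12,0,0,0,0, 0.144,0.004,0.18,0,0,0,0, 0.144,0.004,0.2,0,0,0,0, 0.144,0.004,0.2,0,0,0,0, 0.144,0.004,0.2,0,0,0,0, 0.144,0.004,0.2,0,0,0,0, 0.144,0.004,0.2,0,0,0,0]'
python3 - <<'E'
from h import *
print(delta((.5478,.077,.137)).round(4),delta((.5478,.077,.114)).round(4))
c=cam("wrist");save(c,"w12.png")
E
```

```text
clock: 30.13
eef_pos: [0.5493, 0.0769, 0.1564]
tool_rot: [0.528, 0.849, 0.005, -0.004]
ft_force: [-0.4, -0.4, -0.4]
grip_width: -0.0002
grasp_force: 0.0
[ 0.0012 -0.0028  0.0389] [ 0.0006 -0.003   0.0849]
```

View pics/w12.png

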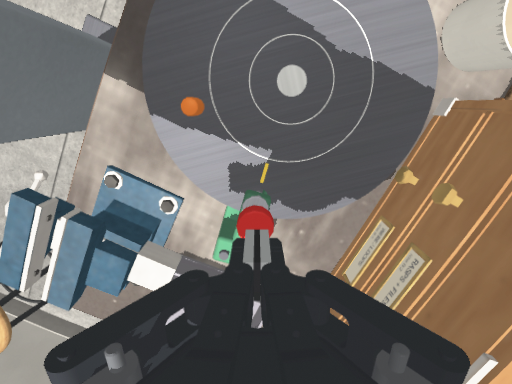

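The fingertips are centred on the red button at (256,222). Pressing slowly.

```bash
python3 -m pendant '[0.001,-0.003,0.02,0,0,0,0, 0.001,-0.003,0.034,0,0,0,0, 0.001,-0.003,0.04,0,0,0,0, 0.001,-0.003,0.046,0,0,0,0, 0.001,-0.003,0.05,0,0,0,0, 0.001,-0.003,0.054,0,0,0,0, 0.001,-0.003,0.058,0,0,0,0, 0.001,-0.003,0.062,0,0,0,0, 0.001,-0.003,0.066,0,0,0,0, 0.001,-0.003,0.066,0,0,0,0]'
```

```text
clock: 31.02
eef_pos: [0.5464, 0.0769, 0.121]
tool_rot: [0.528, 0.849, 0.004, -0.005]
ft_force: [1.7, -0.3, 2.3]
grip_width: 0.0001
grasp_force: 0.8
```

```bash
python3 -m pendant '[0,0,0.004,0,0,0,0, 0,0,0.008,0,0,0,0, 0,0,0.012,0,0,0,0, 0,0,0.016,0,0,0,0, 0,0,0.02,0,0,0,0, 0,0,0.022,0,0,0,0, 0,0,0.022,0,0,0,0, 0,0,0.022,0,0,0,0, 0,0,0.022,0,0,0,0, 0,0,0.022,0,0,0,0]'
```

```text
clock: 31.85
eef_pos: [0.5466, 0.077, 0.1148]
tool_rot: [0.528, 0.849, 0.005, -0.004]
ft_force: [-7.3, -2.7, 28.0]
grip_width: -0.0001
grasp_force: 14.0
```

The plunger bottomed at TCP z .1148, which is 22 mm of travel, with the force rising to 28 N. I'll lift off and go to the lamp.

```bash
python3 -m pendant '[0,0,-0.02,0,0,0,0, 0,0,-0.08,0,0,0,0, 0,0,-0.16,0,0,0,0, 0,0,-0.24,0,0,0,0, 0,0,-0.32,0,0,0,0, 0,0,-0.4,0,0,0,0, 0,0,-0.48,0,0,0,0.5, 0,0,-0.54,0,0,0,0.5, 0,0,-0.54,0,0,0,0.5, 0,0,-0.54,0,0,0,0.5]'
python3 -m pendant '[0.71,0.156,0,0,0,0,0.5, 0.71,0.156,0,0,0,0,0.5, 0.71,0.156,0,0,0,0,0.5, 0.71,0.156,0,0,0,0,0.5, 0.71,0.156,0,0,0,0,0.5, 0.71,0.156,0,0,0,0,0.5, 0.71,0.156,0,0,0,0,0.5, 0.71,0.156,0,0,0,0,0.5, 0.71,0.156,0,0,0,0,0.5, 0.71,0.156,0,0,0,0,0.5]'
python3 - <<'E'
from h import *
o=bot.get_obs();print(o["joint_pos"].round(2))
c=cam("wrist");save(c,"w13.png");print(proj(c,[[.4486,.477,.294],[.595,.445,.26],[.31,.508,.258]]))
E
```

```text
clock: 32.68
eef_pos: [0.5478, 0.0743, 0.3814]
tool_rot: [0.528, 0.849, 0.004, -0.005]
ft_force: [-1.0, -0.4, 0.0]
grip_width: 0.0424
grasp_force: 0.0
clock: 33.52
eef_pos: [0.4572, 0.4323, 0.3797]
tool_rot: [0.525, 0.851, 0.0, -0.008]
ft_force: [-0.2, -0.0, -0.9]
grip_width: 0.043
grasp_force: 0.0
[0.75 0.53 0.75 1.8  0.02 1.86]
[[274.01318774 154.13845784]
 [384.38476097 241.2437905 ]
 [141.18187134  40.09616563]]
```

View pics/w13.png

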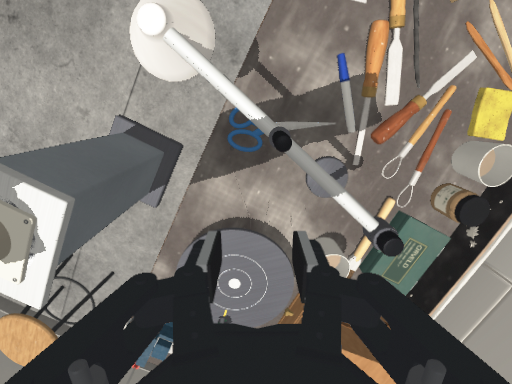

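The handle's top is at (282,140), the post's top at (391,240) and the head at (170,35).

Run:
```python
from h import *
c=cam("wrist")
h=plane(c,(282,141),.294)[0];P=plane(c,(386,233),.255)[0];hd=plane(c,(173,36),.22)[0]
print(h,P,hd,np.hypot(*(h-P)[:2]),np.hypot(*(hd-P)[:2]))
d=h-P;a=np.degrees(np.arctan2(d[1],d[0]));d=hd-P;print(a,np.degrees(np.arctan2(d[1],d[0])))
print(delta((h[0],h[1],.32)).round(3),delta((h[0],h[1],.288)).round(3))
```

```text
[0.45079047 0.4860076  0.294     ] [0.59635871 0.44915234 0.255     ] [0.32058615 0.52287997 0.22      ] 0.1501613145235849 0.2854579961387478
165.7922915226383 165.03206690032397
[0.11  0.037 0.123] [0.11  0.038 0.187]
```

```bash
python3 -m pendant '[0.06,0.02,0,0,0,0,0.5, 0.11,0.037,0,0,0,0,0.5, 0.11,0.037,0,0,0,0,0.5, 0.11,0.037,0.05,0,0,0,0.5, 0.11,0.037,0.1,0,0,0,0.5, 0.11,0.037,0.14,0,0,0,0.5, 0.11,0.037,0.17,0,0,0,0.5, 0.11,0.037,0.184,0,0,0,0.5, 0.11,0.037,0.184,0,0,0,0.5, 0.11,0.037,0.184,0,0,0,0.5]'
python3 -m pendant '[0,0,0,0,0,0,0.4, 0,0,0,0,0,0,0.3, 0,0,0,0,0,0,0.2, 0,0,0,0,0,0,0.1, 0,0,0,0,0,0,0.1, 0,0,0,0,0,0,0.1, 0,0,0,0,0,0,0.1, 0,0,0,0,0,0,0.1, 0,0,0,0,0,0,0.1, 0,0,0,0,0,0,0.1]'
python3 - <<'E'
from h import *
P=np.array([.596,.448]);o=bot.get_obs();d=o["eef_pos"][:2]-P;r=np.hypot(*d);a=np.degrees(np.arctan2(d[1],d[0]));print(r,a,o["joint_pos"].round(2))
for t in np.linspace(a,256.5,21)[1:]:
    print(round(t,1),delta((P[0]+r*np.cos(np.radians(t)),P[1]+r*np.sin(np.radians(t)),o["eef_pos"][2]))[:2].round(3))
E
```

```text
clock: 34.45
eef_pos: [0.4528, 0.4842, 0.2936]
tool_rot: [0.529, 0.849, 0.003, -0.005]
ft_force: [0.4, 0.9, 0.6]
grip_width: 0.0425
grasp_force: 0.0
clock: 35.28
eef_pos: [0.4525, 0.4856, 0.2949]
tool_rot: [0.528, 0.849, 0.004, -0.005]
ft_force: [-1.8, -1.3, 4.7]
grip_width: 0.0122
grasp_force: 58.8
0.1483492249363744 165.31083672403076 [0.82 0.58 0.61 1.6  0.01 1.93]
169.9 [-0.018 -0.015]
174.4 [-0.038 -0.028]
179.0 [-0.059 -0.04 ]
183.5 [-0.08 -0.05]
188.1 [-0.102 -0.058]
192.7 [-0.125 -0.064]
197.2 [-0.148 -0.069]
201.8 [-0.171 -0.072]
206.3 [-0.195 -0.072]
210.9 [-0.219 -0.071]
215.5 [-0.242 -0.069]
220.0 [-0.265 -0.064]
224.6 [-0.288 -0.057]
229.1 [-0.31  -0.049]
233.7 [-0.331 -0.039]
238.3 [-0.352 -0.027]
242.8 [-0.371 -0.014]
247.4 [-0.39   0.001]
251.9 [-0.407  0.017]
256.5 [-0.422  0.035]
```

```bash
python3 -m pendant '[-0.018,-0.015,0,0,0,0,0.1, -0.038,-0.028,0,0,0,0,0.1, -0.059,-0.04,0,0,0,0,0.1, -0.08,-0.05,0,0,0,0,0.1, -0.102,-0.058,0,0,0,0,0.1, -0.125,-0.064,0,0,0,0,0.1, -0.148,-0.069,0,0,0,0,0.1, -0.171,-0.072,0,0,0,0,0.1, -0.195,-0.072,0,0,0,0,0.1, -0.219,-0.071,0,0,0,0,0.1]'
python3 -m pendant '[-0.023,0.002,0,0,0,0,0.1, -0.046,0.007,0,0,0,0,0.1, -0.069,0.014,0,0,0,0,0.1, -0.091,0.022,0,0,0,0,0.1, -0.112,0.032,0,0,0,0,0.1, -0.133,0.044,0,0,0,0,0.1, -0.152,0.057,0,0,0,0,0.1, -0.171,0.072,0,0,0,0,0.1, -0.188,0.088,0,0,0,0,0.1, -0.203,0.106,0,0,0,0,0.1]'
python3 -m pendant '[0,0,0,0,0,0,0.1, 0,0,0,0,0,0,0.2, 0,0,0,0,0,0,0.4, 0,0,0,0,0,0,0.5, 0,0,0,0,0,0,0.5, 0,0,-0.05,0,0,0,0.5, 0,0,-0.12,0,0,0,0.5, 0,0,-0.2,0,0,0,0.5, 0,0,-0.25,0,0,0,0.5, 0,0,-0.25,0,0,0,0.5]'
python3 -m pendant '[0.1,-0.3,-0.06,0,0,0,0.5, 0.1,-0.3,-0.06,0,0,0,0.5, 0.1,-0.3,-0.06,0,0,0,0.5, 0.1,-0.3,-0.06,0,0,0,0.5, 0.1,-0.3,-0.06,0,0,0,0.5, 0.1,-0.3,-0.06,0,0,0,0.5, 0.1,-0.3,-0.06,0,0,0,0.5, 0.1,-0.3,-0.06,0,0,0,0.5, 0.1,-0.3,-0.06,0,0,0,0.5, 0.1,-0.3,-0.06,0,0,0,0.5]'
python3 - <<'E'
from h import *
c=cam("top");save(c,"top3.png");s=cam("scene")
a=c["pixels"][120:270,80:380,::-1];b=s["pixels"][160:320,130:400,::-1]
a=cv2.resize(a,(600,300));b=cv2.resize(b,(506,300))[:, :506]
cv2.imwrite("pics/fin.png",np.vstack([a,np.pad(b,((0,0),(0,94),(0,0)))]))
print(proj(c,[[.53,.179,.258],[.53,.179,.048]]))
E
```

```text
clock: 36.12
eef_pos: [0.4654, 0.3729, 0.2948]
tool_rot: [0.527, 0.85, 0.004, -0.009]
ft_force: [-13.7, 1.7, 14.1]
grip_width: 0.012
grasp_force: 60.5
clock: 36.95
eef_pos: [0.557, 0.2931, 0.2946]
tool_rot: [0.53, 0.848, -0.007, -0.003]
ft_force: [-16.0, -33.2, 22.8]
grip_width: 0.0098
grasp_force: 58.7
clock: 37.78
eef_pos: [0.5629, 0.3038, 0.4226]
tool_rot: [0.528, 0.849, 0.009, -0.002]
ft_force: [0.4, -0.1, 0.6]
grip_width: 0.0431
grasp_force: 0.0
clock: 38.62
eef_pos: [0.4066, 0.2809, 0.4452]
tool_rot: [0.529, 0.849, 0.003, -0.006]
ft_force: [0.1, -0.5, 0.0]
grip_width: 0.0425
grasp_force: 0.0
[[250.00843159 172.61460521]
 [249.64120446 189.80928939]]
```

View pics/fin.png

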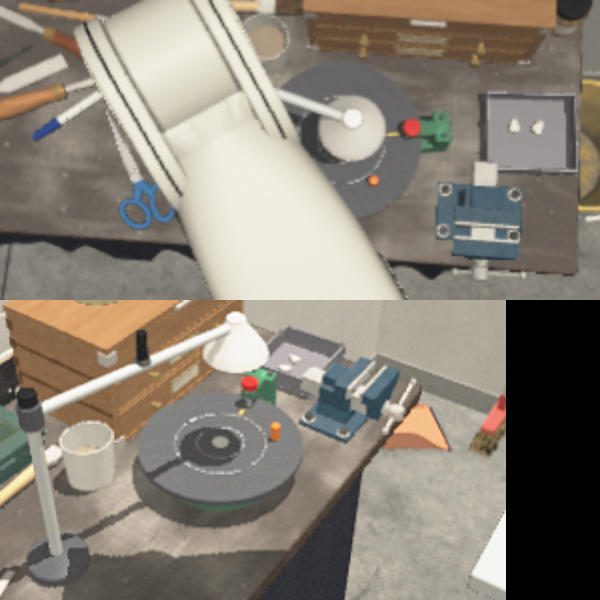

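The final view shows both chips in the tray at (514,126) and (538,128) and the lamp head over the wheel at (350,128), about 25 mm off centre against the 65 mm allowed. The mug is undisturbed, the plunger is down beside the yellow mark, and the robot is clear of everything. Handing in.

```bash
python3 -c "
from workcell import bot
print(bot.job_done())"
```

```text
the job is handed in; nothing more can be done
None
```

I handed the job in at about 39 s, with no verdict returned: both chips are in the tray, the wheel was spun at about 3.5 rad/s, braked by touch and locked with the plunger fully home, the lamp head is about 25 mm off the wheel's centre, and the mug is untouched.

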